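# Park the sliding soap dish at the dispenser's stop

## Task

Push the sliding soap dish along its rail until it clicks into the stop in front of the pump soap dispenser; stop pushing when it drops in, do not run on past the stop, and then take the fingers away. Push gently with the fingers, without gripping anything; leave the bar of soap lying untouched in the dish, and everything else on the counter where it is.

Things in the scene. Friction and masses are not known exactly. Their poses are not given: they have to be found in the camera images.
- rail: Fixed flat chrome rail on two feet, 520 mm long, 18 mm wide, 20 mm thick, its flat top 60 mm above the counter. Origin on the counter under its middle; z up, y along the rail, x square to it, away from the robot (rail turned up to 0.15 rad).
- clamp (a point): Centre of the grey clamp, 88 mm above the counter. The clamp is 50 mm along the rail (its upright end faces, to push on, lie 25 mm either side of this point) and 50 mm across it; its solid head spans heights 80 to 105 mm, and two cheeks hang lower, either side of the rail. Axes as the rail's. Slides with drag of 25 N per m/s; travel reaches past either stop. About 0.7 kg.
- dish (a point): Middle of the inner floor (44 mm above the counter) of the clear soap dish fixed to the clamp on the robot's side, centre 85 mm from the rail's middle line. Dish 115 mm across the rail, 90 mm along it, rim at 62 mm. It moves with the clamp.
- soap_mid (a point): Centre of the lilac bar of soap lying loose in the dish, 74 x 48 x 22 mm, 90 g.
- pin (a joint): Height (m) of the clamp's spring pin, a 16 mm chrome knob standing up from the middle of the clamp's top (top of knob at 122 mm). 0 on the plain rail and also when dropped into a stop; it rides up to about 0.008 on a rib.
- wash_stop (a point): Stop to use, in front of the dispenser: middle of the groove between two wedge ribs on the rail, at rail-top height; y along the rail. Crests 5 mm either side, 8 mm high; long outer ramps begin 37 mm out. Clicked in = clamp at the same y. The ramp takes 2 to 15 N, and may hold the clamp by friction in a pause; past the crest the push drops away and the spring snaps it the last 3 mm home.
- brush_stop (a point): The same kind of stop in front of the toothbrush tumbler, at the other end of the rail: not the one to use.
- dispenser: The fixed pump soap dispenser with its stop: white round bottle 62 mm across with a chrome pump, 178 mm tall, standing 120 mm beyond the rail (along +x of its frame), tied to the rail by a low chrome bracket. Origin on the counter under its stop. It may be at the left or the right end of the rail.
- tumbler: The fixed toothbrush tumbler with its stop: clear tumbler 66 mm across with two upright toothbrushes, about 196 mm tall, 120 mm beyond the rail at the other end. Origin on the counter under its stop.
- cream_jar: Bystander, to be left alone: round white lidded jar, 52 mm across, 45 mm tall, beyond the rail. Origin under its centre.
- shampoo: Bystander, to be left alone: green bottle, 58 mm across, 180 mm tall. Origin under its centre.
- nail_brush: Bystander, to be left alone: wooden nail brush, 40 x 85 x 26 mm. Origin under its centre.
- comb: Bystander, to be left alone: black comb lying flat, 34 x 150 x 5 mm. Origin under its centre.
- pumice: Bystander, to be left alone: grey round pumice stone, 60 mm across, 32 mm tall. Origin under its centre.
- rinse_cup: Bystander, to be left alone: open clear cup, 72 mm across, 85 mm tall. Origin under its centre.
- carriage: The sliding part as a whole (clamp and dish). Origin on the counter level under the clamp's centre, in line with the rail; axes as the rail's.
- soap: The same bar of soap; origin at the centre of its underside.
Not all that is in view belongs to the job. Leave any brown or red look-alike of the dispenser alone.

How it is judged:
By the outcome, as a careful person would: the job done as asked, in the order asked, and still so for the second after the job is handed in, with the robot touching nothing.
It also fails if it takes over 48 s, if anything falls off the work surface, if the arm or the gripper's body presses on something with over 40 N, if the wrist force passes 120 N, or if a joint passes its speed limit or range.

## Robot

A 7-joint arm with a two-finger parallel gripper is mounted at the origin on the work surface. World frame = base frame: x ahead of the robot, y to its left, z up, the work surface at z = 0. Lengths are in m, angles in rad, forces in N, time in s.
With the tool pointing down it reaches from about 0.425 to 0.875 m from the base axis. Payload 4.7 kg.
Tool frame: the origin (TCP) lies midway between the tips of the shut fingers; the grasp point (between the pads) lies ctrl.grasp_offset behind it (ctrl.grasp_offset is the distance from the TCP to the grasp point, in m); z points along the fingers, y is the line along which they close (so a half turn about z gives the same grasp; the last joint's range is limited). The gripper opens to 87 mm and grips with 3 to 60 N. Pads are 19 mm wide; open, the fingers measure 117 mm over their backs; the gripper's body (75 mm by 190 mm) begins 51 mm behind the grasp point.
Start: joints at [-1.319, 0.321, -0.07, 1.45, 0.023, 1.371, -0.057], TCP at [0.153, 0.632, 0.223] pointing down, gripper open.
Joint ranges: [-2.86, 2.86], [-0.3, 2.09], [-1.38, 1.24], [0.06, 2.45], [-1.56, 4.7], [0.09, 2.05], [-2.69, 2.69]. Speed limits (rad/s): [2.57, 2.57, 3.14, 3.14, 3.14, 3.14, 3.14].

## Interface

Orientations are given as a rotation vector (axis times angle).
In Python, from bench import ctrl gives the robot as it stands. The module is installed in compiled form; this text tells all that it offers.
- The arm moves only by the tool jog_arm, never from a script. Its argument "moves" is one flat list of numbers, 7 for each row, row after row: the shift along the tool's x, y, z in units of 30 cm (1.0 is 30 cm), then the turn, a rotation vector about the tool's x, y, z in units of 60 degrees (1.0 is 60 degrees), then the gripper's target within -1 to 1 (fully open at 1, half-way at 0, shut at -1). In form: [x, y, z, wx, wy, wz, fingers, x, y, z, wx, wy, wz, fingers, ...]. A call has exactly 8 rows; each row is the pose to reach, as a shift and turn from the pose commanded when the call began, along the tool's axes at that moment; what a row does not reach only later rows make up. A row lasts 1/8 s, in which the tool goes at most 62.5 mm and 10.7 degrees, less where a joint would pass 70% of its speed; a pose out of reach is approached as far as the arm can. A call with a number of a shift or a turn outside -1 to 1 is refused whole. A call with a gripper value outside its range is refused whole. The fingers move at their own pace and stop on an object; "newtons" is the grip in N (left out, the last holds). Time passes only in rows, so rows that repeat a pose let the fingers close, or fill a call up. It gives the time, the measured TCP pose, the force, the opening and the grip force at its end, in the units of the state.
- ctrl.get_state(): the state, without advancing time (a new reading comes with each control period).
- ctrl.get_image(name): name is "scene" or "top"; returns a dict with "pixels" (384x512x3 uint8, red, green, blue), "fx", "fy", "cx", "cy" (pixels), "dist" ([k1, k2, p1, p2, k3] as OpenCV has them; the pictures are not rectified), "xyz" and "rotation" of the camera in the world. Camera axes: x right, y up, looking along -z (the intrinsics and any distortion apply to the point x, -y, -z); pixel columns grow to the right and rows downward; lengths in m; the calibration is good to about 2 mm. A picture is of the moment at which its call begins. There is no depth.
- ctrl.close_job(): hands the job in; it is judged then, once.
The state is a dict: "time": time; "joint_positions": joint angles; "qd": joint speeds; "joint_torque": joint torques, N m; "position": TCP position; "tool_rot": TCP orientation; "ft_force": force on the tool from outside, world axes, zero at the start; "torque": the same for the moment, N m; "grip_width": opening from 0.0 (shut) to 1.0 (fully open); "grip_force": force on a finger pad.
Only numpy, scipy, OpenCV 4.12 (cv2) and the standard library are available. Lean on these libraries where they do the work, as an engineer would, in place of code of your own. Each camera call takes 0.05 s, during which the arm holds its last target. There are 200 camera calls.

## Working session

There is one attempt and no reset: what is moved stays moved. The work goes in short steps, Python scripts to look and compute and a tool call to move; the robot and the scene stay as the last step left them, time stands still between calls to the robot, and variables do not carry over. Pictures are saved under pics/ and viewed, at most 10 in all, crops included, and the job is handed in when it is done.

Besides the shell and the picture viewer there is one more tool, called as name(argument=value, ...) on one line, values as JSON. jog_arm: Moves the arm, as the interface text tells. Its arguments: {"type":"object","properties":{"moves":{"type":"array"},"newtons":{"type":"number"}},"required":["moves"]}

```bash
mkdir -p pics; cat > h.py <<'E'
import numpy as np, cv2
from bench import ctrl
from scipy.spatial.transform import Rotation as R
def snap(n,f=None):
    d=ctrl.get_image(n)
    if f: cv2.imwrite('pics/'+f,cv2.cvtColor(d['pixels'],cv2.COLOR_RGB2BGR))
    return d
def rot(d):
    r=np.array(d['rotation'],float)
    return r if r.shape==(3,3) else R.from_rotvec(r).as_matrix()
def ray(d,uv):
    K=np.array([[d['fx'],0,d['cx']],[0,d['fy'],d['cy']],[0,0,1]])
    p=cv2.undistortPoints(np.array(uv,float).reshape(-1,1,2),K,np.array(d['dist'],float)).reshape(-1,2)
    v=np.c_[p[:,0],-p[:,1],-np.ones(len(p))]@rot(d).T
    return np.array(d['xyz']),v
def plane(d,uv,z):
    o,v=ray(d,uv); return o+v*((z-o[2])/v[:,2])[:,None]
def tri(d1,p1,d2,p2):
    o1,a=ray(d1,[p1]);o2,b=ray(d2,[p2]);a=a[0]/np.linalg.norm(a[0]);b=b[0]/np.linalg.norm(b[0])
    s=np.linalg.lstsq(np.c_[a,-b],o2-o1,rcond=None)[0]
    q1=o1+s[0]*a;q2=o2+s[1]*b
    return (q1+q2)/2,np.linalg.norm(q1-q2)
E
python3 - <<'E'
from h import *
a=snap('scene','scene0.png');b=snap('top','top0.png')
for d in(a,b): print({k:np.round(d[k],3).tolist() for k in d if k!='pixels'})
s=ctrl.get_state();print(s,ctrl.grasp_offset)
E
```

```text
{'fx': 402.066, 'fy': 402.066, 'cx': 256.378, 'cy': 195.173, 'dist': [-0.05, 0.0, 0.0, 0.0, 0.0], 'xyz': [1.472, 0.161, 1.05], 'rotation': [0.595, 0.692, 1.617]}
{'fx': 355.679, 'fy': 355.679, 'cx': 259.087, 'cy': 193.522, 'dist': [-0.042, 0.0, 0.0, 0.0, 0.0], 'xyz': [0.384, 0.001, 1.057], 'rotation': [0.062, -0.062, -1.572]}
{'time': 0.1, 'joint_positions': array([-1.31889524,  0.32176094, -0.0700756 ,  1.45155789,  0.02261319,
        1.37080321, -0.05690278]), 'qd': array([-0.00111207, -0.0021199 ,  0.00209225, -0.00318476, -0.00016436,
        0.00113614,  0.00027099]), 'joint_torque': array([-2.48056886e-04, -4.92571199e+01, -4.05862620e-01, -3.13401496e+01,
       -6.42639189e-02,  3.94509814e-02,  6.71712269e-05]), 'position': array([0.15305779, 0.63120823, 0.22156053]), 'tool_rot': array([-3.72615960e-01, -3.11931732e+00,  2.73316130e-03]), 'ft_force': array([-0.20199569, -0.14572552,  0.08157502]), 'torque': array([-0.02001625,  0.00844277,  0.0297024 ]), 'grip_force': 0.0, 'grip_width': 1.0039345322785316} 0.0187
```

View pics/scene0.png

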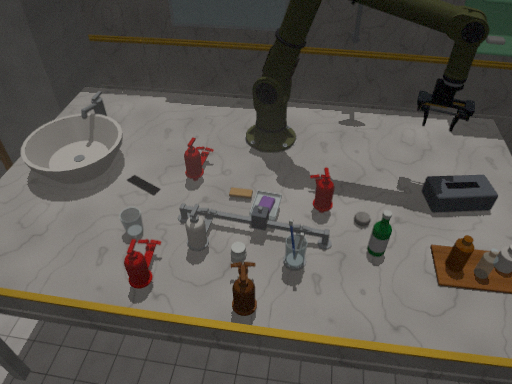

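View pics/top0.png

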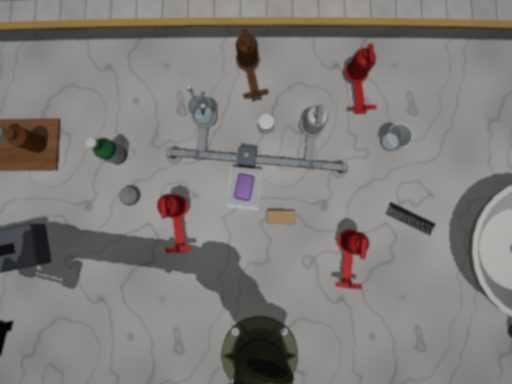

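Top view: the rail runs from (173,153) to (342,167), the clamp is at (247,155) and the soap at (244,187).
Could be taken for the dispenser (top view): white (313,120), brown (247,50), red (360,65), red (172,205), red (352,245). I choose the white one: it stands beyond the rail and a bracket ties it to the rail at about (310,163). The tumbler stop, near (203,155), is not the one to use. I'll check this in a close crop.

```bash
python3 - <<'E'
import cv2,numpy as np
t=cv2.imread('pics/top0.png')[85:225,160:360]; s=cv2.imread('pics/scene0.png')[180:280,170:340]
t=cv2.resize(t,None,fx=4,fy=4,interpolation=cv2.INTER_CUBIC);cv2.imwrite('pics/ct.png',t)
s=cv2.resize(s,None,fx=4.7,fy=4.7,interpolation=cv2.INTER_CUBIC);cv2.imwrite('pics/cs.png',s)
E
```

```text
(no output)
```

View pics/ct.png

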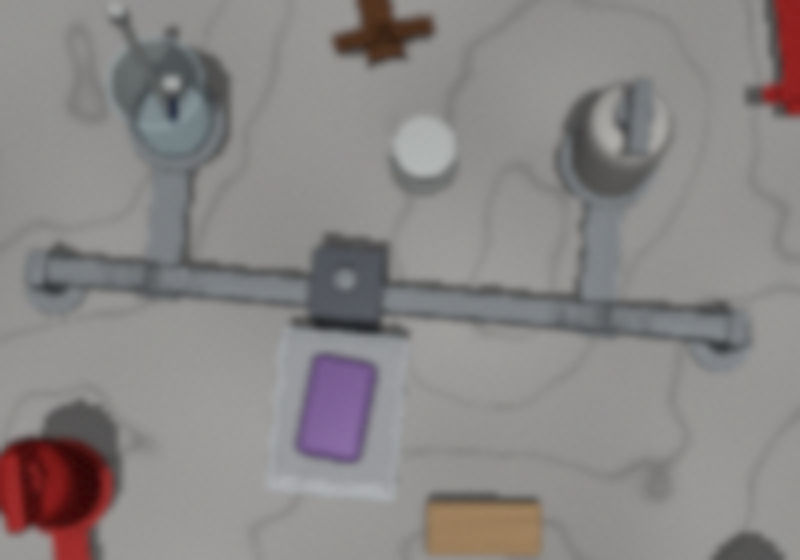

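View pics/cs.png

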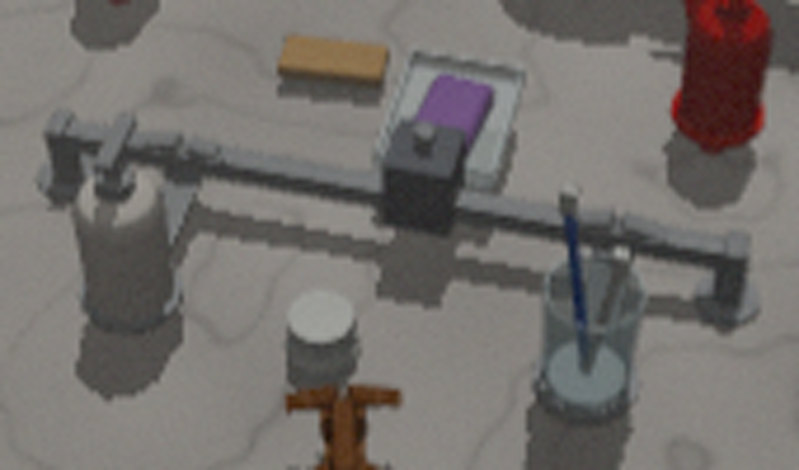

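The crops confirm the choice. The white dispenser's bracket meets the rail at the rib pair near top (310,164) / scene (211,212). The knob is at top (246.2,155) / scene (260.4,208), so the push is towards −y. Next I'll get positions from both views.

```bash
cat > m.py <<'E'
from h import *
a=snap('scene');b=snap('top')
c=lambda d,x,y:np.round(plane(d,[(x,y)],0)[0],3)
print('knob',tri(a,(260.4,208.1),b,(246.2,155)))
print('wash',tri(a,(211.5,212),b,(310,163.7)), plane(b,[(310,163.7)],.066), plane(a,[(211.5,212)],.066))
print('brush',plane(b,[(198.2,154.5)],.066))
e=plane(b,[(167,152.3),(347,167.2)],.06);print('ends',e,np.linalg.norm(e[0]-e[1]))
e2=plane(a,[(183.2,206),(327,231)],.06);print('ends scene',e2)
# clamp top mask: dark grey in top view
g=b['pixels'].astype(int);m=((g.max(2)<105)&(g.max(2)-g.min(2)<20)).astype('uint8');m[:, :235]=0;m[:,262:]=0;m[:140]=0;m[170:]=0
cs,_=cv2.findContours(m,0,2);k=max(cs,key=cv2.contourArea);box=cv2.boxPoints(cv2.minAreaRect(k));print('clamp top',plane(b,box,.105))
print('tumbler,disp,jar,brush:',c(b,203,112),c(b,309,128),c(b,265,124),c(b,280,216))
s=ctrl.get_state();print(s['position'],R.from_rotvec(s['tool_rot']).as_matrix().round(3))
E
python3 m.py
```

```text
knob (array([0.56133606, 0.03525185, 0.11464589]), np.float64(0.0007451466832599077))
wash (array([ 0.54654144, -0.14037907,  0.0545489 ]), np.float64(0.008655585153053315)) [[ 0.54538088 -0.14304898  0.066     ]] [[ 0.55725839 -0.13251979  0.066     ]]
brush [[0.57248382 0.17226296 0.066     ]]
ends [[ 0.5803861   0.26251275  0.06      ]
 [ 0.5362074  -0.24896752  0.06      ]] 0.5133846763800882
ends scene [[ 0.53828695 -0.23832318  0.06      ]
 [ 0.57928051  0.25846534  0.06      ]]
clamp top [[ 0.53142104  0.0685619   0.105     ]
 [ 0.59591647  0.06347109  0.105     ]
 [ 0.58971264 -0.00736592  0.105     ]
 [ 0.5253012  -0.00186741  0.105     ]]
tumbler,disp,jar,brush: [0.716 0.171 0.   ] [ 0.666 -0.151  0.   ] [ 0.678 -0.018  0.   ] [ 0.4   -0.061  0.   ]
[0.15303056 0.63139385 0.22190406] [[-0.972  0.235 -0.   ]
 [ 0.235  0.972 -0.001]
 [-0.    -0.001 -1.   ]]
```

jog_arm(moves=[-0.06, -0.045, 0, 0, 0, 0, -1, -0.17, -0.13, 0, 0, 0, 0, -1, -0.29, -0.22, 0, 0, 0, 0, -1, -0.41, -0.31, 0, 0, 0, 0, -1, -0.53, -0.4, 0, 0, 0, 0, -1, -0.65, -0.49, 0, 0, 0, 0, -1, -0.77, -0.58, 0, 0, 0, 0, -1, -0.87, -0.657, 0, 0, 0, 0, -1], newtons=20)

```text
time: 1.2
position: [0.3622, 0.3752, 0.2228]
tool_rot: [0.377, 3.118, 0.0]
ft_force: [-0.5, 1.7, 1.1]
grip_width: 0.172
grip_force: 0.0
```

jog_arm(moves=[-0.12, -0.09, 0, 0, 0, -0.02, -1, -0.25, -0.19, 0, 0, 0, -0.04, -1, -0.38, -0.29, 0, 0, 0, -0.06, -1, -0.52, -0.39, 0, 0, 0, -0.08, -1, -0.65, -0.49, 0, 0, 0, -0.1, -1, -0.78, -0.59, 0, 0, 0, -0.12, -1, -0.87, -0.657, 0, 0, 0, -0.144, -1, -0.87, -0.657, 0, 0, 0, -0.144, -1])

```text
time: 2.2
position: [0.5686, 0.1203, 0.2226]
tool_rot: [0.148, 3.138, -0.002]
ft_force: [-0.5, -0.6, 0.2]
grip_width: 0.005
grip_force: 0.0
```

```bash
cat > st.py <<'E'
from h import *
s=ctrl.get_state();p=s['position'];M=R.from_rotvec(s['tool_rot']).as_matrix()
print(s['time'],p.round(4),M.round(3).tolist(),s['ft_force'].round(2),s['grip_width'])
E
python3 st.py; python3 - <<'E'
from h import *
b=snap('top');cv2.imwrite('pics/t1.png',cv2.resize(b['pixels'][60:250,130:370,::-1],None,fx=3,fy=3))
E
```

```text
2.2 [0.5686 0.1203 0.2226] [[-0.996, 0.094, 0.0], [0.094, 0.996, -0.002], [-0.001, -0.001, -1.0]] [-0.46 -0.59  0.15] 0.0051034036106434415
```

View pics/t1.png

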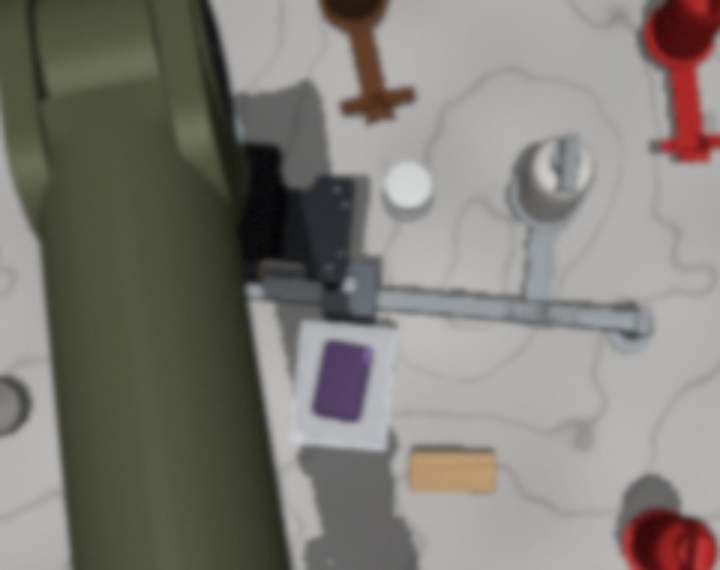

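The rail and dispenser are clear in this view: the wash rib pair is at crop (540,310), the clamp at (350,285), and the shut fingers stand behind the clamp on the +y side. Now I'll lower beside the clamp.

jog_arm(moves=[0, 0, 0.05, 0, 0, 0, -1, 0, 0, 0.12, 0, 0, 0, -1, 0, 0, 0.2, 0, 0, 0, -1, 0, 0, 0.28, 0, 0, 0, -1, 0, 0, 0.36, 0, 0, 0, -1, 0, 0, 0.42, 0, 0, 0, -1, 0, 0, 0.45, 0, 0, 0, -1, 0, 0, 0.45, 0, 0, 0, -1])

```text
time: 3.25
position: [0.5672, 0.1259, 0.0871]
tool_rot: [-0.136, -3.138, 0.0]
ft_force: [-0.3, 0.8, 0.1]
grip_width: 0.007
grip_force: 0.0
```

```bash
python3 st.py; python3 - <<'E'
from h import *
b=snap('scene');cv2.imwrite('pics/s2.png',cv2.resize(b['pixels'][150:280,170:350,::-1],None,fx=4,fy=4))
E
```

```text
3.25 [0.5672 0.1259 0.0871] [[-0.996, 0.086, -0.001], [0.086, 0.996, -0.0], [0.001, -0.0, -1.0]] [-0.34  0.79  0.06] 0.007154665431523001
```

View pics/s2.png

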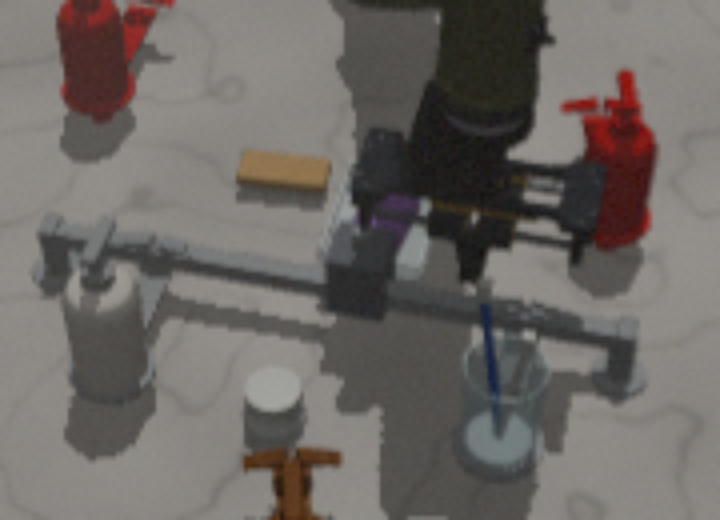

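jog_arm(moves=[0, -0.05, 0, 0, 0, 0, -1, 0, -0.1, 0, 0, 0, 0, -1, 0, -0.12, 0, 0, 0, 0, -1, 0, -0.135, 0, 0, 0, 0, -1, 0, -0.15, 0, 0, 0, 0, -1, 0, -0.165, 0, 0, 0, 0, -1, 0, -0.18, 0, 0, 0, 0, -1, 0, -0.2, 0, 0, 0, 0, -1])

```text
time: 4.3
position: [0.5624, 0.0661, 0.0875]
tool_rot: [0.136, 3.139, 0.001]
ft_force: [0.1, 1.0, -0.7]
grip_width: 0.006
grip_force: 0.6
```

jog_arm(moves=[0, -0.025, 0, 0, 0, 0, -1, 0, -0.055, 0, 0, 0, 0, -1, 0, -0.09, 0, 0, 0, 0, -1, 0, -0.125, 0, 0, 0, 0, -1, 0, -0.16, 0, 0, 0, 0, -1, 0, -0.195, 0, 0, 0, 0, -1, 0, -0.225, 0, 0, 0, 0, -1, 0, -0.25, 0, 0, 0, 0, -1])

```text
time: 5.3
position: [0.5557, -0.0097, 0.0875]
tool_rot: [-0.137, -3.138, 0.0]
ft_force: [-1.2, 1.2, -0.2]
grip_width: 0.006
grip_force: 0.7
```

```bash
python3 st.py; python3 - <<'E'
from h import *
b=snap('top');a=snap('scene')
t=cv2.resize(b['pixels'][110:220,200:360,::-1],None,fx=4,fy=4)
u=cv2.resize(a['pixels'][185:235,170:330,::-1],None,fx=3.5*8/7,fy=3,interpolation=cv2.INTER_CUBIC)
u=cv2.resize(u,(640,160))
cv2.imwrite('pics/t3.png',np.vstack([t,u]))
E
```

```text
5.3 [ 0.5557 -0.0097  0.0875] [[-0.996, 0.087, -0.0], [0.087, 0.996, -0.0], [0.0, -0.0, -1.0]] [-1.22  1.19 -0.22] 0.005982650943072593
```

View pics/t3.png

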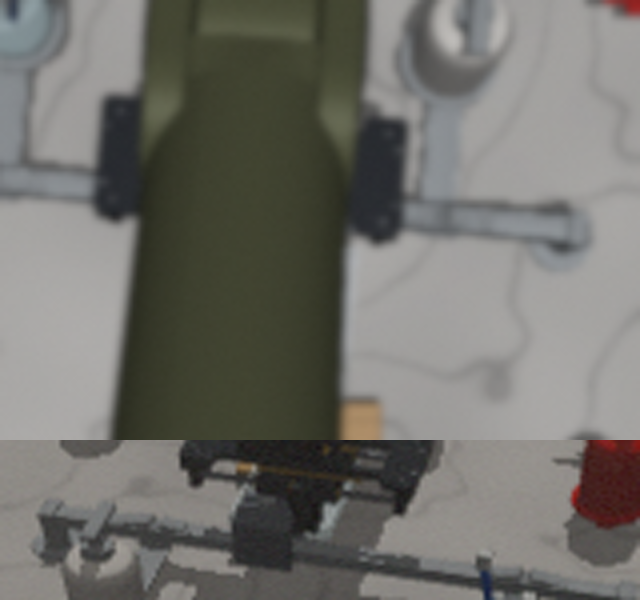

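jog_arm(moves=[0, -0.02, 0, 0, 0, 0, -1, 0, -0.04, 0, 0, 0, 0, -1, 0, -0.065, 0, 0, 0, 0, -1, 0, -0.09, 0, 0, 0, 0, -1, 0, -0.115, 0, 0, 0, 0, -1, 0, -0.135, 0, 0, 0, 0, -1, 0, -0.15, 0, 0, 0, 0, -1, 0, -0.16, 0, 0, 0, 0, -1])

```text
time: 6.4
position: [0.5515, -0.0572, 0.0875]
tool_rot: [-0.137, -3.138, 0.0]
ft_force: [0.4, 0.9, 0.4]
grip_width: 0.003
grip_force: 0.2
```

```bash
python3 st.py; python3 - <<'E'
from h import *
a=snap('scene')
cv2.imwrite('pics/s4.png',cv2.resize(a['pixels'][185:245,170:260,::-1],None,fx=8,fy=8,interpolation=cv2.INTER_CUBIC))
E
```

```text
6.4 [ 0.5515 -0.0572  0.0875] [[-0.996, 0.087, -0.0], [0.087, 0.996, -0.0], [0.0, -0.0, -1.0]] [0.45 0.93 0.4 ] 0.0027144850052585323
```

View pics/s4.png

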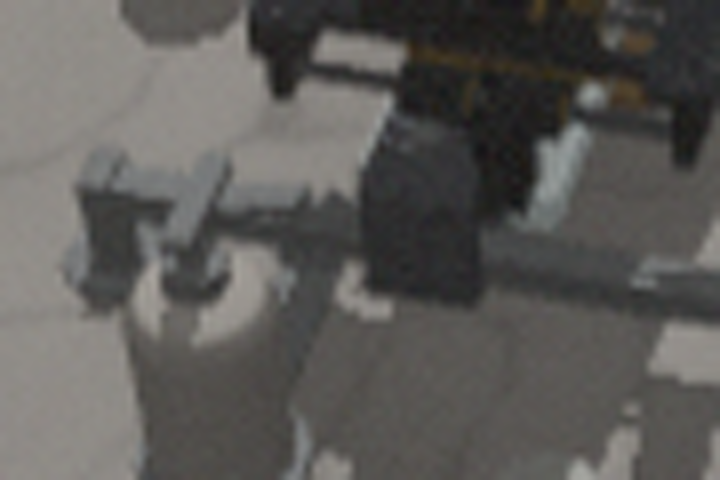

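jog_arm(moves=[0, -0.008, 0, 0, 0, 0, -1, 0, -0.016, 0, 0, 0, 0, -1, 0, -0.024, 0, 0, 0, 0, -1, 0, -0.032, 0, 0, 0, 0, -1, 0, -0.04, 0, 0, 0, 0, -1, 0, -0.048, 0, 0, 0, 0, -1, 0, -0.056, 0, 0, 0, 0, -1, 0, -0.06, 0, 0, 0, 0, -1])

```text
time: 7.45
position: [0.5502, -0.0748, 0.0876]
tool_rot: [0.137, 3.138, 0.0]
ft_force: [0.3, 0.4, -1.0]
grip_width: 0.002
grip_force: 0.4
```

jog_arm(moves=[0, -0.002, 0, 0, 0, 0, -1, 0, -0.004, 0, 0, 0, 0, -1, 0, -0.006, 0, 0, 0, 0, -1, 0, -0.009, 0, 0, 0, 0, -1, 0, -0.012, 0, 0, 0, 0, -1, 0, -0.015, 0, 0, 0, 0, -1, 0, -0.018, 0, 0, 0, 0, -1, 0, -0.02, 0, 0, 0, 0, -1])

```text
time: 8.45
position: [0.5497, -0.0789, 0.0876]
tool_rot: [-0.135, -3.139, -0.003]
ft_force: [-0.4, 6.1, 1.6]
grip_width: 0.005
grip_force: 2.8
```

jog_arm(moves=[0, -0.002, 0, 0, 0, 0, -1, 0, -0.004, 0, 0, 0, 0, -1, 0, -0.006, 0, 0, 0, 0, -1, 0, -0.008, 0, 0, 0, 0, -1, 0, -0.01, 0, 0, 0, 0, -1, 0, -0.012, 0, 0, 0, 0, -1, 0, -0.014, 0, 0, 0, 0, -1, 0, -0.016, 0, 0, 0, 0, -1])

```text
time: 9.45
position: [0.5494, -0.0836, 0.0876]
tool_rot: [-0.135, -3.139, -0.003]
ft_force: [0.1, 5.8, 1.1]
grip_width: 0.001
grip_force: 2.9
```

```bash
python3 st.py; python3 - <<'E'
from h import *
a=snap('scene');b=snap('top')
t=cv2.resize(b['pixels'][110:190,270:360,::-1],None,fx=5,fy=5,interpolation=cv2.INTER_CUBIC)
s=cv2.resize(a['pixels'][185:245,170:260,::-1],(450,300),interpolation=cv2.INTER_CUBIC)[:200]
cv2.imwrite('pics/s5.png',np.vstack([t[:390],s]))
E
```

```text
9.45 [ 0.5494 -0.0836  0.0876] [[-0.996, 0.086, 0.0], [0.086, 0.996, 0.002], [0.0, 0.002, -1.0]] [0.14 5.83 1.1 ] 0.0014332949154366092
```

View pics/s5.png

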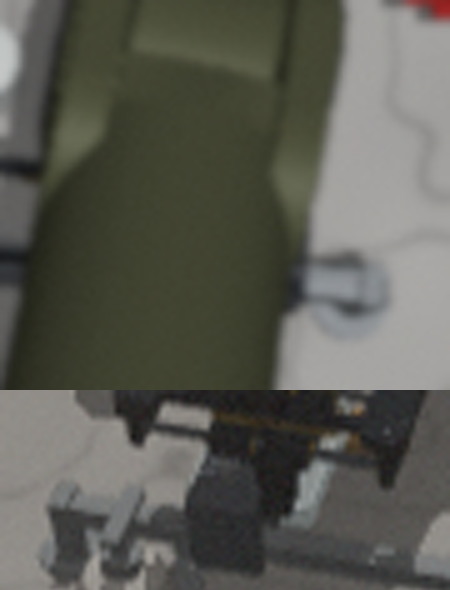

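The clamp is climbing the ramp, with its front face at scene crop x 190–265, and the force is steady at about 6 N. I'll keep to small steps.

jog_arm(moves=[0, -0.002, 0, 0, 0, 0, -1, 0, -0.004, 0, 0, 0, 0, -1, 0, -0.006, 0, 0, 0, 0, -1, 0, -0.008, 0, 0, 0, 0, -1, 0, -0.01, 0, 0, 0, 0, -1, 0, -0.012, 0, 0, 0, 0, -1, 0, -0.014, 0, 0, 0, 0, -1, 0, -0.014, 0, 0, 0, 0, -1])

```text
time: 10.55
position: [0.5489, -0.0882, 0.0876]
tool_rot: [-0.135, -3.139, -0.003]
ft_force: [-1.2, 5.7, 0.0]
grip_width: 0.009
grip_force: 2.5
```

jog_arm(moves=[0, -0.002, 0, 0, 0, 0, -1, 0, -0.004, 0, 0, 0, 0, -1, 0, -0.006, 0, 0, 0, 0, -1, 0, -0.008, 0, 0, 0, 0, -1, 0, -0.01, 0, 0, 0, 0, -1, 0, -0.011, 0, 0, 0, 0, -1, 0, -0.012, 0, 0, 0, 0, -1, 0, -0.012, 0, 0, 0, 0, -1])

```text
time: 11.55
position: [0.5486, -0.0919, 0.0876]
tool_rot: [-0.135, -3.139, -0.002]
ft_force: [-0.1, 5.6, 0.7]
grip_width: 0.005
grip_force: 2.5
```

jog_arm(moves=[0, -0.002, 0, 0, 0, 0, -1, 0, -0.004, 0, 0, 0, 0, -1, 0, -0.006, 0, 0, 0, 0, -1, 0, -0.008, 0, 0, 0, 0, -1, 0, -0.01, 0, 0, 0, 0, -1, 0, -0.01, 0, 0, 0, 0, -1, 0, -0.01, 0, 0, 0, 0, -1, 0, -0.01, 0, 0, 0, 0, -1])

```text
time: 12.55
position: [0.5483, -0.0948, 0.0876]
tool_rot: [-0.135, -3.138, -0.003]
ft_force: [0.4, 5.8, 0.7]
grip_width: 0.008
grip_force: 2.7
```

jog_arm(moves=[0, -0.002, 0, 0, 0, 0, -1, 0, -0.004, 0, 0, 0, 0, -1, 0, -0.006, 0, 0, 0, 0, -1, 0, -0.008, 0, 0, 0, 0, -1, 0, -0.01, 0, 0, 0, 0, -1, 0, -0.01, 0, 0, 0, 0, -1, 0, -0.01, 0, 0, 0, 0, -1, 0, -0.01, 0, 0, 0, 0, -1])

```text
time: 13.55
position: [0.548, -0.0997, 0.0875]
tool_rot: [0.137, 3.138, -0.001]
ft_force: [-0.3, 1.0, 0.5]
grip_width: 0.006
grip_force: 0.5
```

The force dropped from 5.8 to 1 N, which could be the click. I'll back the fingers off 12 mm and look.

jog_arm(moves=[0, 0.01, 0, 0, 0, 0, -1, 0, 0.02, 0, 0, 0, 0, -1, 0, 0.04, 0, 0, 0, 0, -1, 0, 0.06, 0, 0, 0, 0, -1, 0, 0.08, 0, 0, 0, 0, -1, 0, 0.1, 0, 0, 0, 0, -1, 0, 0.12, 0, 0, 0, 0, -1, 0, 0.12, 0, 0, 0, 0, -1])

```text
time: 14.55
position: [0.5512, -0.0624, 0.0875]
tool_rot: [0.135, 3.139, 0.0]
ft_force: [0.3, -0.4, -0.8]
grip_width: 0.002
grip_force: 0.0
```

jog_arm(moves=[0, 0, -0.05, 0, 0, 0, -1, 0, 0, -0.12, 0, 0, 0, -1, 0, 0, -0.2, 0, 0, 0, -1, 0, 0, -0.28, 0, 0, 0, -1, 0, 0, -0.36, 0, 0, 0, -1, 0, 0, -0.42, 0, 0, 0, -1, 0, 0, -0.45, 0, 0, 0, -1, 0, 0, -0.45, 0, 0, 0, -1])

```text
time: 15.55
position: [0.5513, -0.0634, 0.223]
tool_rot: [0.137, 3.138, 0.0]
ft_force: [-0.2, 0.8, -0.8]
grip_width: 0.007
grip_force: 0.0
```

jog_arm(moves=[0, 0.1, 0, 0, 0, 0, -1, 0, 0.25, 0, 0, 0, 0, -1, 0, 0.4, 0, 0, 0, 0, -1, 0, 0.55, 0, 0, 0, 0, -1, 0, 0.7, 0, 0, 0, 0, -1, 0, 0.85, 0, 0, 0, 0, -1, 0, 0.95, 0, 0, 0, 0, -1, 0, 0.95, 0, 0, 0, 0, -1])

```text
time: 16.55
position: [0.5745, 0.2242, 0.2206]
tool_rot: [-0.128, -3.136, 0.001]
ft_force: [0.8, 0.0, 0.4]
grip_width: 0.004
grip_force: 0.0
```

```bash
python3 st.py; python3 - <<'E'
from h import *
a=snap('scene');b=snap('top')
cv2.imwrite('/tmp/a.png',a['pixels'][:,:,::-1]);cv2.imwrite('/tmp/b.png',b['pixels'][:,:,::-1])
t=cv2.resize(b['pixels'][110:220,260:360,::-1],None,fx=4,fy=4,interpolation=cv2.INTER_CUBIC)
s=cv2.resize(a['pixels'][180:240,170:270,::-1],None,fx=4,fy=4,interpolation=cv2.INTER_CUBIC)
s=cv2.copyMakeBorder(s,0,200,0,0,0)
cv2.imwrite('pics/s6.png',np.hstack([t,s]))
E
```

```text
16.55 [0.5745 0.2242 0.2206] [[-0.997, 0.081, -0.003], [0.081, 0.997, -0.0], [0.003, -0.001, -1.0]] [0.84 0.04 0.38] 0.0035795377736356397
```

View pics/s6.png

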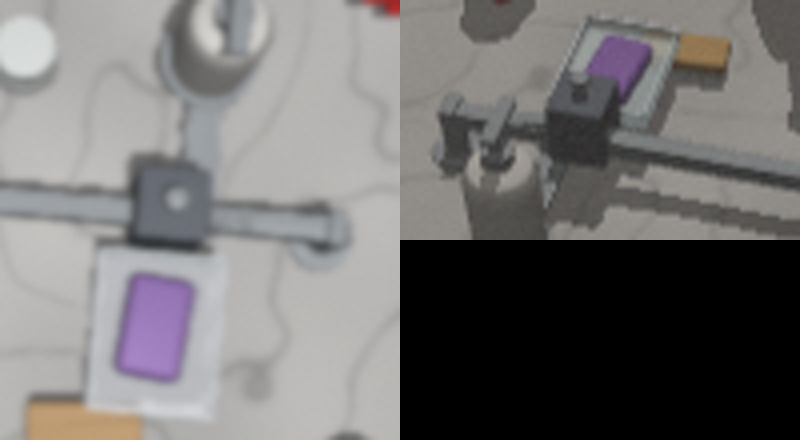

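```bash
python3 - <<'E'
from h import *
a=snap('scene');b=snap('top')
def knob(d,x0,x1,y0,y1):
    g=cv2.cvtColor(d['pixels'],cv2.COLOR_RGB2GRAY).astype(float)[y0:y1,x0:x1]
    w=np.clip(g-115,0,None);yy,xx=np.mgrid[y0:y1,x0:x1];return (xx*w).sum()/w.sum(),(yy*w).sum()/w.sum()
kb=knob(b,299,310,155,165)
print('knob',kb,tri(a,(214.2,199.5),b,kb),plane(b,[kb],.122),plane(b,[kb],.13))
# profile along rail in the ORIGINAL top picture: ribs
o=cv2.cvtColor(cv2.imread('pics/top0.png'),cv2.COLOR_BGR2GRAY)
r=np.array([0.0861,0.9963]);
def px(P):
    K=np.array([[b['fx'],0,b['cx']],[0,b['fy'],b['cy']],[0,0,1]]);q=(np.array(P)-b['xyz'])@rot(b);q=q*[1,-1,-1]
    return cv2.projectPoints(q.reshape(-1,1,3),np.zeros(3),np.zeros(3),K,np.array(b['dist']))[0].reshape(-1,2)
for s in np.arange(-.20,-.10,.003):
    P=[[.5582+r[0]*s+t,.0068+r[1]*s,.064] for t in np.linspace(-.006,.006,5)]
    u=px(P).astype(np.float32);v=cv2.remap(o,u[:,:1],u[:,1:],1);print(round(.0068+r[1]*s,3),round(float(v.mean())),end=' | ')
# bracket centre line: pixel midpoints in original
print();g=o.astype(int)
for y in (143,148,153): print(y,g[y,298:324].tolist())
print(px([[.5475,-.12,.06],[.5475,-.14,.06]]))
E
```

```text
knob (np.float64(303.7992471769134), np.float64(159.39648682559599)) (array([ 0.54860638, -0.1200846 ,  0.11862653]), np.float64(0.0021568595227445075)) [[ 0.54782628 -0.11857937  0.122     ]] [[ 0.54642037 -0.11755904  0.13      ]]
-0.192 127 | -0.189 126 | -0.186 125 | -0.183 124 | -0.181 121 | -0.178 117 | -0.175 115 | -0.172 116 | -0.169 118 | -0.166 119 | -0.163 117 | -0.16 116 | -0.157 114 | -0.154 110 | -0.151 102 | -0.148 96 | -0.145 97 | -0.142 101 | -0.139 106 | -0.136 111 | -0.133 113 | -0.13 113 | -0.127 113 | -0.124 116 | -0.121 117 | -0.118 112 | -0.115 109 | -0.112 113 | -0.109 118 | -0.106 123 | -0.103 126 | -0.1 127 | -0.097 127 | -0.094 126 | 
143 [144, 141, 137, 137, 141, 141, 133, 119, 120, 128, 131, 130, 130, 130, 129, 130, 135, 142, 146, 147, 148, 147, 147, 147, 146, 143]
148 [138, 136, 141, 145, 146, 141, 123, 104, 110, 123, 130, 130, 131, 129, 128, 129, 133, 137, 144, 145, 142, 140, 139, 140, 143, 144]
153 [141, 145, 147, 149, 147, 137, 122, 114, 123, 130, 130, 131, 131, 129, 130, 134, 137, 137, 137, 138, 141, 144, 147, 145, 146, 146]
[[301.56579478 163.31581981]
 [308.61355855 163.30434067]]
```

Top view: the knob is at pixel (304,159.5), so y≈−0.119. The rib shading puts the groove at about y=−0.146, so the clamp slid back down the ramp and never clicked in. I'll return and push again, and confirm the click before retreating.

jog_arm(moves=[0, -0.1, 0, 0, 0, 0, -1, 0, -0.25, 0, 0, 0, 0, -1, 0, -0.4, 0, 0, 0, 0, -1, 0, -0.55, 0, 0, 0, 0, -1, 0, -0.7, 0, 0, 0, 0, -1, 0, -0.85, 0, 0, 0, 0, -1, 0, -0.95, 0, 0, 0, 0, -1, 0, -0.95, 0, 0, 0, 0, -1])

```text
time: 17.75
position: [0.5502, -0.068, 0.2229]
tool_rot: [0.149, 3.137, -0.001]
ft_force: [-0.4, 0.3, -0.1]
grip_width: 0.004
grip_force: 0.0
```

jog_arm(moves=[0, 0, 0.05, 0, 0, 0, -1, 0, 0, 0.12, 0, 0, 0, -1, 0, 0, 0.2, 0, 0, 0, -1, 0, 0, 0.28, 0, 0, 0, -1, 0, 0, 0.36, 0, 0, 0, -1, 0, 0, 0.42, 0, 0, 0, -1, 0, 0, 0.45, 0, 0, 0, -1, 0, 0, 0.45, 0, 0, 0, -1])

```text
time: 18.75
position: [0.5509, -0.0629, 0.087]
tool_rot: [-0.136, -3.138, 0.0]
ft_force: [0.5, 0.1, 0.4]
grip_width: 0.005
grip_force: 0.0
```

jog_arm(moves=[0, -0.01, 0, 0, 0, 0, -1, 0, -0.02, 0, 0, 0, 0, -1, 0, -0.03, 0, 0, 0, 0, -1, 0, -0.04, 0, 0, 0, 0, -1, 0, -0.05, 0, 0, 0, 0, -1, 0, -0.06, 0, 0, 0, 0, -1, 0, -0.07, 0, 0, 0, 0, -1, 0, -0.07, 0, 0, 0, 0, -1])

```text
time: 19.75
position: [0.5493, -0.0839, 0.0876]
tool_rot: [0.136, 3.139, 0.001]
ft_force: [-0.4, 1.3, 0.5]
grip_width: 0.003
grip_force: 0.6
```

```bash
cat > cl.py <<'E'
# clamp front face (dark) column edges in the scene view, and its y there
from h import *
a=snap('scene');s=ctrl.get_state()
g=a['pixels'].astype(int);m=((g.max(2)<95)&(g.max(2)-g.min(2)<22)).astype('uint8')
for v in (209,211,213,215):
    c=np.flatnonzero(m[v,195:240])+195; print(v,c.tolist())
print(s['time'],s['position'].round(4),s['ft_force'].round(1))
E
python3 cl.py; python3 - <<'E'
import cv2,numpy as np
g=cv2.imread('/tmp/a.png').astype(int);m=((g.max(2)<95)&(g.max(2)-g.min(2)<22))
for v in (209,211,213,215): print('then',v,(np.flatnonzero(m[v,195:240])+195).tolist())
E
```

```text
209 [197, 201, 202, 203, 204, 205, 206, 207, 208, 209, 210, 211, 212, 213, 214, 215, 216, 217, 218, 219, 220, 221, 222, 223, 224, 225, 226, 227, 228, 233, 234, 235, 236, 237, 238, 239]
211 [196, 197, 198, 199, 200, 201, 202, 203, 204, 205, 206, 207, 208, 209, 210, 211, 212, 213, 214, 215, 216, 217, 218, 219, 220, 221, 222, 223, 224, 225, 233, 234, 235, 236, 237, 238, 239]
213 [195, 196, 197, 198, 199, 200, 201, 202, 203, 204, 205, 206, 207, 208, 209, 210, 211, 212, 213, 214, 215, 216, 217, 218, 219, 220, 221, 222, 223, 224, 225, 226, 227, 228, 229, 230, 231, 232, 233, 234, 235, 236, 237, 238, 239]
215 [195, 196, 203, 204, 205, 206, 207, 208, 209, 210, 211, 212, 213, 214, 215, 216, 217, 218, 219, 220, 221, 222, 223, 224, 225, 226, 227, 228, 229, 230, 231, 232, 233, 234, 235, 236, 237, 238, 239]
19.8 [ 0.5493 -0.0839  0.0876] [-0.2  1.7 -0.1]
then 209 [197, 206, 207, 208, 209, 210, 211, 212, 213, 214, 215, 216, 217, 218, 219, 220, 221, 222, 223, 224, 233, 234, 235]
then 211 [196, 197, 198, 199, 200, 201, 202, 203, 204, 205, 206, 207, 208, 209, 210, 211, 212, 213, 214, 215, 216, 217, 218, 219, 220, 221, 222, 223, 224, 225, 232, 233, 234]
then 213 [195, 196, 197, 198, 199, 200, 201, 202, 203, 204, 205, 206, 207, 208, 209, 210, 211, 212, 213, 214, 215, 216, 217, 218, 219, 220, 221, 222]
then 215 [195, 196, 203, 204, 205, 206, 207, 208, 209, 210, 211, 212, 213, 214, 215, 216, 217, 218, 219, 220, 221, 222]
```

jog_arm(moves=[0, -0.005, 0, 0, 0, 0, -1, 0, -0.01, 0, 0, 0, 0, -1, 0, -0.015, 0, 0, 0, 0, -1, 0, -0.02, 0, 0, 0, 0, -1, 0, -0.024, 0, 0, 0, 0, -1, 0, -0.028, 0, 0, 0, 0, -1, 0, -0.032, 0, 0, 0, 0, -1, 0, -0.036, 0, 0, 0, 0, -1])

```text
time: 20.8
position: [0.5483, -0.0953, 0.0875]
tool_rot: [-0.137, -3.139, 0.0]
ft_force: [-0.6, 3.2, -0.0]
grip_width: 0.003
grip_force: 1.6
```

```bash
python3 cl.py | tail -1
```

```text
20.85 [ 0.5483 -0.0956  0.0875] [-0.7  1.7 -0.7]
```

```bash
cat > e.py <<'E'
from h import *
a=snap('scene')['pixels'];cv2.imwrite('/tmp/c%d.png'%int(ctrl.get_state()['time']*100),a[:,:,::-1])
s=ctrl.get_state();print(s['time'],s['position'].round(4),s['ft_force'].round(1))
g=cv2.cvtColor(a,cv2.COLOR_RGB2GRAY);o=cv2.cvtColor(cv2.imread('/tmp/a.png'),cv2.COLOR_BGR2GRAY)
for v in (203,205,216,218,220): print(v,'then',o[v,196:228].tolist(),'\n    now ',g[v,196:228].tolist())
t=o[203:221,204:226]
for n,im in(('then',o),('now',g)):
    r=cv2.matchTemplate(im[190:235,185:245],t,cv2.TM_CCOEFF_NORMED);print(n,cv2.minMaxLoc(r)[1],np.array(cv2.minMaxLoc(r)[3])+[185,190])
E
python3 e.py
```

```text
20.9 [ 0.5482 -0.0958  0.0875] [ 0.   1.1 -1.1]
203 then [135, 134, 132, 135, 137, 139, 139, 138, 137, 137, 138, 136, 91, 87, 88, 89, 86, 57, 60, 61, 65, 89, 91, 88, 91, 90, 80, 52, 58, 78, 59, 74] 
    now  [133, 135, 130, 134, 133, 137, 136, 135, 123, 62, 51, 53, 58, 53, 57, 51, 54, 54, 52, 52, 56, 51, 39, 33, 33, 30, 31, 26, 36, 44, 107, 138]
205 then [123, 123, 106, 136, 140, 142, 143, 142, 138, 138, 120, 86, 86, 89, 89, 90, 87, 71, 66, 71, 75, 89, 87, 90, 84, 80, 52, 49, 50, 57, 79, 129] 
    now  [119, 74, 72, 134, 141, 139, 139, 131, 61, 53, 52, 50, 55, 49, 52, 55, 53, 55, 55, 51, 50, 53, 50, 30, 39, 31, 30, 33, 25, 47, 98, 139]
216 then [98, 122, 121, 141, 142, 140, 138, 123, 98, 67, 67, 54, 50, 49, 49, 47, 49, 46, 50, 47, 52, 50, 52, 47, 46, 49, 62, 66, 73, 88, 102, 109] 
    now  [71, 74, 117, 119, 126, 136, 135, 120, 91, 42, 45, 46, 43, 47, 49, 38, 45, 42, 43, 42, 43, 46, 46, 53, 57, 57, 56, 62, 61, 68, 72, 67]
218 then [124, 113, 116, 155, 155, 151, 139, 137, 134, 99, 90, 58, 53, 49, 47, 48, 48, 47, 51, 52, 51, 51, 50, 48, 47, 48, 60, 62, 59, 60, 59, 64] 
    now  [74, 72, 75, 92, 91, 97, 127, 136, 120, 46, 47, 44, 49, 46, 42, 42, 43, 43, 40, 38, 44, 45, 40, 52, 64, 60, 62, 59, 57, 52, 59, 55]
220 then [60, 63, 103, 154, 154, 152, 147, 115, 115, 120, 122, 117, 72, 65, 59, 55, 60, 60, 54, 53, 50, 49, 46, 52, 49, 55, 81, 86, 89, 81, 81, 77] 
    now  [58, 56, 76, 95, 93, 93, 91, 93, 80, 69, 72, 66, 66, 61, 58, 49, 56, 51, 49, 50, 47, 44, 50, 80, 85, 85, 84, 88, 87, 79, 77, 72]
then 1.0 [204 203]
now 0.7432516813278198 [202 201]
```

The clamp's edges have moved about 3 px (~10 mm) with the fingers, to y≈−0.129. I'll keep going towards the crest.

jog_arm(moves=[0, -0.003, 0, 0, 0, 0, -1, 0, -0.006, 0, 0, 0, 0, -1, 0, -0.009, 0, 0, 0, 0, -1, 0, -0.012, 0, 0, 0, 0, -1, 0, -0.014, 0, 0, 0, 0, -1, 0, -0.016, 0, 0, 0, 0, -1, 0, -0.018, 0, 0, 0, 0, -1, 0, -0.018, 0, 0, 0, 0, -1])

```text
time: 21.9
position: [0.5478, -0.1007, 0.0875]
tool_rot: [-0.137, -3.139, 0.001]
ft_force: [-0.4, 1.4, 0.1]
grip_width: 0.006
grip_force: 0.8
```

```bash
python3 e.py | grep -v then
```

```text
21.95 [ 0.5478 -0.1007  0.0875] [0.3 0.8 0.2]
    now  [133, 133, 124, 134, 135, 136, 129, 81, 55, 56, 54, 52, 55, 55, 51, 51, 51, 49, 55, 57, 52, 37, 34, 25, 31, 32, 25, 30, 65, 139, 139, 143]
    now  [74, 76, 73, 134, 141, 136, 85, 57, 53, 53, 53, 55, 56, 51, 51, 54, 50, 55, 53, 54, 51, 43, 27, 31, 31, 28, 26, 36, 66, 139, 138, 149]
    now  [74, 75, 93, 114, 129, 138, 133, 67, 45, 42, 40, 43, 45, 46, 47, 45, 43, 42, 42, 44, 40, 47, 56, 55, 57, 56, 56, 62, 60, 67, 65, 72]
    now  [76, 73, 73, 91, 94, 97, 124, 67, 45, 45, 44, 45, 41, 45, 43, 44, 43, 44, 44, 44, 40, 45, 68, 64, 64, 58, 59, 57, 58, 58, 58, 54]
    now  [56, 59, 75, 97, 96, 92, 92, 92, 80, 66, 72, 66, 66, 62, 59, 55, 54, 50, 56, 46, 49, 62, 85, 84, 86, 84, 87, 83, 86, 78, 80, 70]
now 0.7502524852752686 [200 201]
```

jog_arm(moves=[0, -0.003, 0, 0, 0, 0, -1, 0, -0.006, 0, 0, 0, 0, -1, 0, -0.008, 0, 0, 0, 0, -1, 0, -0.01, 0, 0, 0, 0, -1, 0, -0.01, 0, 0, 0, 0, -1, 0, -0.01, 0, 0, 0, 0, -1, 0, -0.01, 0, 0, 0, 0, -1, 0, -0.01, 0, 0, 0, 0, -1])

```text
time: 22.95
position: [0.5477, -0.1035, 0.0876]
tool_rot: [0.137, 3.138, -0.0]
ft_force: [-0.9, 1.4, -0.3]
grip_width: 0.004
grip_force: 0.6
```

```bash
python3 e.py | grep -v then
```

```text
23.0 [ 0.5477 -0.1034  0.0875] [-1.   1.9  0.4]
    now  [125, 131, 125, 134, 138, 130, 94, 56, 53, 52, 56, 51, 53, 54, 54, 55, 51, 53, 56, 48, 41, 31, 32, 31, 30, 33, 30, 54, 130, 135, 140, 150]
    now  [75, 73, 75, 134, 139, 103, 50, 53, 53, 55, 56, 53, 55, 52, 54, 52, 55, 51, 54, 54, 39, 28, 30, 32, 26, 33, 36, 57, 123, 140, 147, 131]
    now  [72, 73, 91, 114, 130, 137, 98, 48, 45, 43, 43, 44, 47, 44, 44, 45, 45, 45, 37, 45, 44, 52, 63, 57, 57, 56, 55, 57, 62, 68, 68, 69]
    now  [76, 75, 77, 88, 94, 93, 104, 58, 48, 47, 46, 42, 45, 46, 42, 39, 41, 42, 44, 42, 47, 65, 67, 65, 64, 63, 60, 59, 56, 54, 56, 57]
    now  [56, 60, 74, 96, 95, 96, 92, 95, 80, 72, 69, 65, 69, 63, 61, 53, 53, 56, 51, 48, 53, 86, 82, 85, 84, 86, 85, 83, 87, 75, 81, 73]
now 0.7467381954193115 [199 201]
```

jog_arm(moves=[0, -0.003, 0, 0, 0, 0, -1, 0, -0.006, 0, 0, 0, 0, -1, 0, -0.008, 0, 0, 0, 0, -1, 0, -0.01, 0, 0, 0, 0, -1, 0, -0.01, 0, 0, 0, 0, -1, 0, -0.01, 0, 0, 0, 0, -1, 0, -0.01, 0, 0, 0, 0, -1, 0, -0.01, 0, 0, 0, 0, -1])

```text
time: 24.0
position: [0.5474, -0.1063, 0.0876]
tool_rot: [0.137, 3.138, -0.0]
ft_force: [1.1, -0.4, 0.7]
grip_width: 0.007
grip_force: 0.0
```

```bash
python3 e.py | grep -v then
```

```text
24.05 [ 0.5474 -0.1062  0.0875] [ 0.8  0.4 -0.6]
    now  [128, 129, 126, 121, 61, 56, 55, 55, 56, 55, 53, 55, 51, 51, 51, 53, 52, 52, 49, 36, 29, 27, 35, 30, 32, 31, 45, 108, 140, 149, 119, 104]
    now  [76, 76, 68, 66, 56, 52, 54, 54, 54, 51, 56, 52, 52, 53, 51, 57, 53, 52, 48, 42, 33, 33, 25, 34, 26, 31, 58, 127, 148, 121, 120, 77]
    now  [75, 72, 95, 115, 85, 44, 42, 47, 41, 44, 44, 43, 42, 44, 41, 43, 43, 44, 45, 58, 54, 58, 59, 57, 59, 55, 58, 64, 63, 67, 67, 71]
    now  [74, 78, 72, 93, 92, 89, 55, 47, 48, 43, 43, 44, 46, 43, 43, 43, 46, 42, 49, 77, 72, 72, 69, 64, 65, 60, 57, 59, 59, 59, 58, 53]
    now  [53, 56, 73, 97, 95, 96, 89, 95, 82, 69, 70, 63, 65, 62, 55, 53, 58, 52, 69, 85, 86, 85, 85, 88, 87, 86, 89, 87, 85, 79, 80, 70]
now 0.729680061340332 [197 200]
```

The clamp jumped 2 px (~7 mm) while the fingers moved only 3 mm, and the contact force fell to zero. That is the click. Retreat and verify.

jog_arm(moves=[0, 0.01, 0, 0, 0, 0, -1, 0, 0.02, 0, 0, 0, 0, -1, 0, 0.04, 0, 0, 0, 0, -1, 0, 0.06, 0, 0, 0, 0, -1, 0, 0.08, 0, 0, 0, 0, -1, 0, 0.1, 0, 0, 0, 0, -1, 0, 0.12, 0, 0, 0, 0, -1, 0, 0.12, 0, 0, 0, 0, -1])

```text
time: 25.05
position: [0.5506, -0.0696, 0.0875]
tool_rot: [0.135, 3.139, 0.0]
ft_force: [0.3, -0.4, 0.9]
grip_width: 0.003
grip_force: 0.0
```

jog_arm(moves=[0, 0, -0.05, 0, 0, 0, -1, 0, 0, -0.12, 0, 0, 0, -1, 0, 0, -0.2, 0, 0, 0, -1, 0, 0, -0.28, 0, 0, 0, -1, 0, 0, -0.36, 0, 0, 0, -1, 0, 0, -0.42, 0, 0, 0, -1, 0, 0, -0.45, 0, 0, 0, -1, 0, 0, -0.45, 0, 0, 0, -1])

```text
time: 26.05
position: [0.5507, -0.0705, 0.223]
tool_rot: [0.137, 3.138, 0.0]
ft_force: [-0.9, 0.6, -0.6]
grip_width: 0.004
grip_force: 0.0
```

jog_arm(moves=[0, 0.1, 0, 0, 0, 0, -1, 0, 0.25, 0, 0, 0, 0, -1, 0, 0.4, 0, 0, 0, 0, -1, 0, 0.55, 0, 0, 0, 0, -1, 0, 0.7, 0, 0, 0, 0, -1, 0, 0.85, 0, 0, 0, 0, -1, 0, 0.95, 0, 0, 0, 0, -1, 0, 0.95, 0, 0, 0, 0, -1])

```text
time: 27.05
position: [0.5739, 0.217, 0.2206]
tool_rot: [-0.128, -3.136, 0.001]
ft_force: [0.4, -0.2, -0.2]
grip_width: 0.009
grip_force: 0.0
```

```bash
python3 e.py | grep now; python3 - <<'E'
from h import *
b=snap('top');g=cv2.cvtColor(b['pixels'],cv2.COLOR_RGB2GRAY);cv2.imwrite('/tmp/b2.png',b['pixels'][:,:,::-1])
c=g[150:172,300:326].astype(float)
q=np.where((cv2.dilate(g,np.ones((9,9)))==g),1,0)
o=cv2.cvtColor(cv2.imread('/tmp/b.png'),cv2.COLOR_BGR2GRAY)
t=o[149:172,294:313] # clamp + knob patch at y=-.119
r=cv2.matchTemplate(g[135:190,280:340],t,cv2.TM_CCOEFF_NORMED);m=cv2.minMaxLoc(r);l=np.array(m[3])+[280,135]
kb=np.array([303.8,159.4])+l-[294,149];print(m[1],kb,plane(b,[kb],.122))
h=cv2.cvtColor(b['pixels'],cv2.COLOR_RGB2HSV);z=np.argwhere((h[:,:,0]>125)&(h[:,:,0]<150)&(h[:,:,1]>70));print('soap',plane(b,[z.mean(0)[::-1]],.066))
h=cv2.cvtColor(cv2.imread('/tmp/b.png'),cv2.COLOR_BGR2HSV);z=np.argwhere((h[:,:,0]>125)&(h[:,:,0]<150)&(h[:,:,1]>70));print('soap before',plane(b,[z.mean(0)[::-1]],.066))
E
```

```text
now  [134, 136, 128, 126, 89, 88, 88, 88, 89, 86, 58, 56, 62, 74, 90, 89, 89, 87, 81, 54, 53, 53, 61, 57, 98, 142, 142, 138, 141, 150, 119, 101]
    now  [122, 122, 101, 88, 80, 84, 87, 89, 88, 89, 85, 90, 86, 88, 90, 88, 87, 85, 57, 45, 50, 54, 95, 125, 144, 144, 139, 144, 148, 124, 121, 80]
    now  [98, 122, 123, 140, 107, 52, 48, 52, 50, 45, 51, 52, 51, 48, 53, 48, 46, 48, 44, 60, 58, 63, 64, 61, 61, 56, 60, 69, 76, 91, 100, 110]
    now  [123, 111, 116, 155, 154, 150, 81, 53, 53, 53, 46, 51, 51, 47, 47, 47, 48, 52, 54, 80, 74, 73, 72, 68, 69, 65, 63, 61, 61, 61, 62, 61]
    now  [56, 59, 103, 153, 154, 154, 146, 112, 85, 78, 72, 72, 72, 64, 62, 56, 56, 60, 71, 85, 88, 88, 88, 87, 89, 87, 91, 87, 94, 127, 132, 109]
now 0.8855986595153809 [197 201]
0.9547290205955505 [312.8 160.4] [[ 0.54509154 -0.14252098  0.122     ]]
soap [[ 0.48343662 -0.09275879  0.066     ]]
soap before [[ 0.48167665 -0.07224263  0.066     ]]
```

```bash
python3 -c "
from bench import ctrl
print(ctrl.close_job())"
```

```text
the job is handed in; nothing more can be done
None
```

The soap dish looks clicked into the stop at the white pump dispenser, judging by the clamp's jump and the contact force falling to zero; it stayed put when I took the fingers away (first push slid back down the ramp, second went in). I had no picture views left to check the pin, soap or bystanders by eye; the job is handed in, and no verdict was shown.

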